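Fold down the ratcheted equipment support arm

ROBOT

A 6-joint arm with a two-finger parallel gripper is mounted at the origin on the work surface. World frame = base frame: x ahead of the robot, y to its left, z up, the work surface at z = 0. Lengths are in m, angles in rad, forces in N, time in s.
With the tool pointing down it reaches from about 0.375 to 0.975 m from the base axis. Payload 3.8 kg.
Tool frame: the origin (TCP) lies at the very end of the fingers, on their centre line; the grasp point (between the pads) lies 19 mm behind it; z points along the fingers, y is the direction in which the jaws open and shut (so a half turn about z gives the same grasp; the last joint's range is limited). The gripper opens to 85 mm and grips with 20 to 120 N. Pads are 22 mm wide; open, the fingers measure 114 mm over their backs; the gripper's body (76 mm by 85 mm) begins 54 mm behind the grasp point. The pads swing forward as they close: fully open they stand 13 mm farther back than shut.
Start: joints at [-1.287, 0.264, 1.604, -0, 1.274, -0.037], TCP at [0.213, -0.641, 0.231] pointing down, gripper open.
Joint ranges: [-2.63, 2.63], [-0.94, 2.18], [0.31, 2.57], [-1.31, 4.45], [0, 2.66], [-2.55, 2.55]. Speed limits (rad/s): [2.57, 2.57, 3.14, 3.14, 3.14, 3.14].

INTERFACE

Orientations are given as a rotation vector (axis times angle).
In Python, from workcell import status, read_camera, camera_info, order gives the robot as it stands.
- The arm moves only by the tool move_arm, never from a script. Its argument "deltas" is a list of rows, each a list of 3 entries, a list of its own where there are three numbers: the turn, a rotation vector about the world's x, y, z as a fraction of full scale, then the shift along the world's x, y, z as a fraction of full scale, then the closure, from -1 (fully open) to 1 (shut), so that 0 is half open. A call has 1 to 20 rows; each row is the pose to reach, as a shift and turn from the pose commanded when the call began; what a row does not reach only later rows make up. Full scale, the value 1, is 0.1 m for a shift and pi/2 rad for a turn. A row lasts 1/8 s, in which the tool goes at most 62.5 mm and 10.7 degrees, less where a joint would pass 70% of its speed; a pose out of reach is approached as far as the arm can. A call with a number of a shift or a turn outside -1 to 1 is refused whole. A call with a gripper value outside its range is refused whole. The fingers move at their own pace and stop on an object; "grip_force" is the grip in N (left out, the last holds). Time passes only in rows, so rows that repeat a pose let the fingers close. It gives the time, the measured TCP pose, the force and the opening at its end, in the units of the state.
- status.read_state(): the state, without advancing time (a new reading comes with each control period).
- read_camera(name): name is "scene" or "side" or "wrist"; returns (picture, depth): 420x560x3 uint8, red, green, blue; 420x560 float32, m along the optical axis (not along the pixel's ray), 0 where there is no reading.
- camera_info(name): a dict with "K" (3x3 intrinsics, pixels), "R" (3x3) and "t" (3): a world point X has camera coordinates R X + t. Camera axes: x right, y down, z forward; pixel columns grow to the right and rows downward; lengths in m; the calibration is good to about 2 mm. A picture is of the moment at which its call begins: read the wrist's pose just before it. camera_info takes no time and is no camera call; for the wrist camera it gives the pose at the moment of the call.
- order.finish_job(): hands the job in, once; it reports no verdict.
The state is a dict: "time": time; "q": joint angles; "joint_vel": joint speeds; "joint_torque": joint torques, N m; "tool_pos": TCP position; "tcp_rot": TCP orientation; "wrist_force": force on the tool from outside, world axes, zero at the start; "torque": the same for the moment, N m; "width": opening from 0.0 (shut) to 1.0 (fully open).
Only numpy, scipy, OpenCV 4.12 (cv2) and the standard library are available. Lean on these libraries where they do the work, as an engineer would, in place of code of your own. Each camera call takes 0.05 s, during which the arm holds its last target. There are 200 camera calls.

TASK

On the blue work table of the space-station mock-up, fold the raised support arm of the ratchet bracket down for stowage: press the pawl's thumb tab fully down with the fingertips so that the pawl is free of the teeth, and only then push the arm down past its teeth until it lies level, fully down on its rest. Do not lift the arm or pick anything up, leave the pawl in its freed position, leave the loose items around the bracket where they are, and move clear at the end.

Things in the scene. Friction and masses are not known exactly. Their poses are not given: they have to be found in the camera images.
- bracket: Ratchet bracket bolted to the table: aluminium base plate 70 x 330 x 12 mm, two grey upright side plates (42 mm over their outsides, tops 117 to 132 mm above the table, spanning y -90 to +20 mm) and a rest post with a rubber top at y = 110 mm, 104 mm high. Origin on the table surface under the axle; z up, y points along the bracket from the pawl side towards the arm side, x across it.
- axle (a point): Middle of the arm's axle, 110 mm above the table, directly above the bracket's origin. The axle runs along the bracket's x.
- push_pad (a point): Centre of the upper face of the flat black push pad (45 mm across x 50 mm along the arm, 8 mm thick) near the end of the aluminium support arm. Push here. Measured from the axle it lies 150 mm out along the arm and 14 mm off the arm's centre line on its upper side; it moves with the arm, in the bracket's y-z plane. The arm's end is 175 mm from the axle. At the start it is 0.23 to 0.24 m above the table (the arm's highest corner up to 0.27 m), fully down 0.124 m.
- pawl_tab (a point): Centre of the upper face of the pawl's dark steel thumb tab (34 mm across x 36 mm along, 6 mm thick, level at the start) at the end of the bracket away from the arm, 118 mm from the axle along the bracket's -y and 143 mm above the table. Press it straight down about 21 mm to the pawl's stop. It moves with the pawl and tilts with it.
- strut (a joint): Angle of the support arm about the axle, rad; grows as the arm goes down. Arm elevation above level = 0.96 - value. It starts at 0 to 0.14 and 0.96 is fully down, level, on the rest (a hard stop). With the pawl engaged a tooth blocks the arm at about 0.20; with the pawl free it goes all the way. The stiff hinge holds the arm wherever it is left; pushing it at the pad takes about 4 to 8 N.
- pawl (a joint): Angle of the pawl about its pivot (68 mm from the axle along the bracket's -y, 125 mm above the table), rad; 0 = hooked into the teeth (start), 0.42 = tab fully down against its stop, hook well clear of the teeth. The hook clears the teeth from about 0.2 rad. It has no spring: its stiff pivot stays where it is left; pressing the tab takes about 3 N until the stop.
- tape: Loose roll of grey tape lying flat, 96 mm across, 25 mm high; bystander. Origin at the centre of its underside.
- canister: Loose clear jar with a blue lid, 52 mm across, 85 mm high, upright; bystander. Origin at the centre of its underside.
- camera: Loose small black camera, 50 x 80 x 55 mm with a 28 mm long lens at its +y end; bystander. Origin at the centre of its body's underside.
- marker: Loose marker pen lying flat, about 13 x 125 mm along its y; bystander. Origin at the underside of its barrel.

How it is judged:
On the way, in this order (a step that is already met when the one before it is completed fails the run):
1. the pawl is pressed free (at least 0.30 rad) while the arm is still up (value of joint pawl above 0.3 rad and value of joint strut below 0.3 rad), for 0.2 s.
2. the arm is pushed down onto its rest (within 0.06 rad of level) (value of joint strut above 0.9 rad), for 0.2 s.
At the end, for the whole second after the job is handed in: The arm is at rest within 0.06 rad of level on its rest (joint strut above 0.90), the pawl is still free (joint pawl above 0.30 rad), and the tape roll, canister, camera and marker are each within 30 mm of where they stood (value of joint strut above 0.9 rad and value of joint pawl above 0.3 rad and velocity of joint strut between -0.05 and 0.05 rad/s and distance of each of tape, canister, camera, marker from where it was at the start of the episode below 0.03 m); the robot touches nothing.
It fails at once if the arm is forced down past the teeth with the pawl still engaged (value of joint pawl below 0.1 rad and value of joint strut above 0.35 rad).
It fails at once if the arm is lifted above its raised starting range (joint strut below -0.06) (value of joint strut below -0.06 rad).
It fails at once if a loose bystander is knocked, tipped, lifted or moved by more than 30 mm (distance of any of tape, canister, camera, marker from where it was at the start of the episode above 0.03 m or angle between any of canister, camera's own z axis and vertical above 0.5 rad).
It also fails if it takes over 45 s, if anything falls off the work surface, if the arm or the gripper's body presses on something with over 40 N, if the wrist force passes 120 N, or if a joint passes its speed limit or range.

## Working session

There is one attempt and no reset: what is moved stays moved. The work goes in short steps, Python scripts to look and compute and a tool call to move; the robot and the scene stay as the last step left them, time stands still between calls to the robot, and variables do not carry over. Pictures are saved under pics/ and viewed, about 8 in all and at most 12, crops included, and the job is handed in when it is done.

Besides the shell and the picture viewer there is one more tool, called in YAML: its name, and indented under it one key for each argument. move_arm: Moves the arm, as the interface text tells. Its arguments: {"type":"object","properties":{"deltas":{"type":"array","items":{"type":"array"}},"grip_force":{"type":"number"}},"required":["deltas"]}

```bash
mkdir -p pics
cat > h.py <<'E'
import numpy as np, cv2
from workcell import status, read_camera, camera_info, order
def grab(n,tag):
    ci=camera_info(n); p,d=read_camera(n)
    cv2.imwrite(f'pics/{tag}.png',p[:,:,::-1]); np.savez(f'pics/{tag}.npz',d=d,K=ci['K'],R=ci['R'],t=ci['t'],p=p)
def cloud(tag):
    f=np.load(f'pics/{tag}.npz');d=f['d'];v,u=np.indices(d.shape)
    K=f['K'];c=np.stack([(u-K[0,2])/K[0,0]*d,(v-K[1,2])/K[1,1]*d,d],-1)
    w=(c-f['t'])@f['R']; w[d==0]=np.nan
    return w,f['p']
E
python3 - <<'E'
from h import *
grab('scene','s1');grab('side','d1')
a=cv2.imread('pics/s1.png');b=cv2.imread('pics/d1.png')
cv2.imwrite('pics/both.png',cv2.resize(np.vstack([a,b]),None,fx=.71,fy=.71))
for n in('scene','side'):
    c=camera_info(n);print(n,(-c['R'].T@c['t']).round(3),c['R'][2].round(2))
print(status.read_state())
E
```

```text
scene [1.018 0.228 0.677] [-0.64 -0.26 -0.73]
side [ 0.337 -0.516  0.702] [ 0.29  0.68 -0.67]
{'time': 0.1, 'q': array([-1.28689048e+00,  2.64701978e-01,  1.60526980e+00, -1.64715182e-05,
        1.27369090e+00, -3.69034752e-02]), 'joint_vel': array([ 0.00056787, -0.00093541, -0.00329008,  0.00178127,  0.00114865,
       -0.00083887]), 'joint_torque': array([-5.91754178e-04, -5.16707826e+01, -3.68589199e+01, -9.13865301e-05,
        6.39521182e-03, -2.51277484e-06]), 'tool_pos': array([ 0.21265307, -0.63991829,  0.23005276]), 'tcp_rot': array([-3.09923597e+00, -5.01447616e-01,  4.24821637e-04]), 'wrist_force': array([-0.75541814, -0.68072984,  0.06211929]), 'torque': array([ 0.00821956, -0.02530581, -0.00436084]), 'width': 1.0035192134660522}
```

View pics/s1.png

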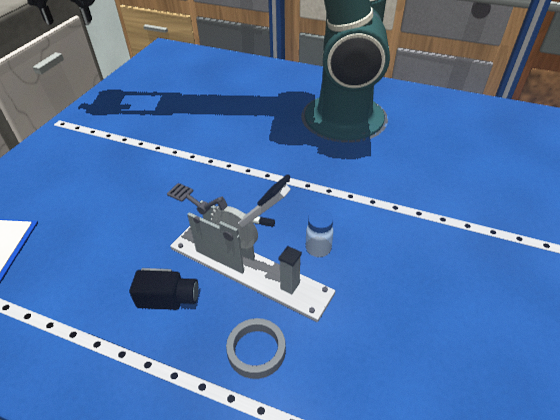

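View pics/d1.png

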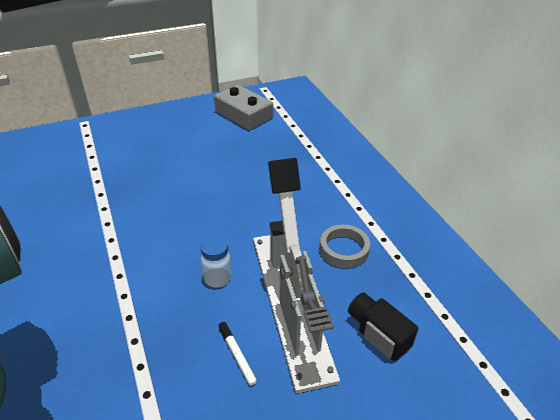

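The scene view shows the tab at about (182,193) and the raised pad at (275,190), with the canister beside the arm. The side view shows the tab at (317,318), the pad at (285,176) and the marker at (238,355).

Run:
```python
from h import *
for tag,pts in (('s1',dict(tab=(182,193),pad=(275,189),restpost=(290,255),c1=(178,246),c2=(320,315),c3=(333,291),can=(320,222),tape=(256,325),cam=(158,288))),
 ('d1',dict(tab=(317,318),pad=(285,176),post=(277,228),c1=(257,238),c2=(298,388),c3=(337,381),can=(215,248),marker=(238,355),markA=(223,326),markB=(252,382),tape=(345,232),cam=(385,325)))):
    w,p=cloud(tag)
    for k,(u,v) in pts.items():
        q=w[v-1:v+2,u-1:u+2].reshape(-1,3);print(tag,k,np.nanmedian(q,0).round(4))
w1,p1=cloud('s1');w2,p2=cloud('d1')
W=np.vstack([w1.reshape(-1,3),w2.reshape(-1,3)]);C=np.vstack([p1.reshape(-1,3),p2.reshape(-1,3)]).astype(int)
m=(abs(W[:,2]-.012)<.006)&(C.min(1)>140)
P=W[m,:2];
a=np.nanmedian(w2[316:321,314:320].reshape(-1,3),0)[:2]
P=P[np.linalg.norm(P-a-0.0,axis=1)<.4]
# plate only: bright; drop strips via clustering near tab-to-pad line
b=np.nanmedian(w2[172:180,282:288].reshape(-1,3),0)[:2]
d=(b-a)/np.linalg.norm(b-a);n=np.array([-d[1],d[0]])
P=P[abs((P-a)@n)<.05]
r=cv2.minAreaRect(P.astype(np.float32));print(len(P),r,'tab-pad dir',d,np.degrees(np.arctan2(d[1],d[0])))
# tab & pad tops: points high
for nm,c,zr in(('tab',a,(.13,.155)),('pad',b,(.2,.29))):
    m=(np.linalg.norm(W[:,:2]-c,axis=1)<.04)&(W[:,2]>zr[0])&(W[:,2]<zr[1])
    if nm=='pad': m&=C.max(1)<70
    q=W[m];u=(q[:,:2]-a)@d;s=(q[:,:2]-a)@n
    print(nm,m.sum(),'along',np.percentile(u,[1,50,99]).round(4),'across',np.percentile(s,[1,50,99]).round(4),'z',np.percentile(q[:,2],[1,50,99]).round(4),'med',np.median(q,0).round(4))
```

```text
s1 tab [ 0.5505 -0.1537  0.143 ]
s1 pad [0.5956 0.0452 0.2555]
s1 restpost [0.5845 0.0637 0.1037]
s1 c1 [ 0.5743 -0.176   0.0129]
s1 c2 [0.6171 0.1317 0.0065]
s1 c3 [0.5633 0.1385 0.0094]
s1 can [0.477  0.082  0.0836]
s1 tape [0.6815 0.0395 0.0191]
s1 cam [ 0.6944 -0.1345  0.0537]
d1 tab [ 0.5446 -0.1622  0.1445]
d1 pad [0.5772 0.0313 0.2384]
d1 post [0.5768 0.06   0.1043]
d1 c1 [0.5662 0.1356 0.0124]
d1 c2 [ 0.5127 -0.1812  0.0122]
d1 c3 [ 0.5722 -0.1932  0.0121]
d1 can [0.4673 0.0716 0.0856]
d1 marker [ 0.4475 -0.0966  0.0129]
d1 markA [ 0.4423 -0.0359  0.0146]
d1 markB [ 0.4527 -0.1466  0.0107]
d1 tape [0.7338 0.0859 0.0134]
d1 cam [ 0.6698 -0.1575  0.0548]
4771 ((0.5677013397216797, -0.026910558342933655), (0.3308364152908325, 0.07173910737037659), 80.8725357055664) tab-pad dir [0.16627531 0.98607937] 80.42867234667227
tab 962 along [-0.018   0.0015  0.0375] across [-0.0188 -0.0026  0.014 ] z [0.1326 0.143  0.146 ] med [ 0.5479 -0.1609  0.143 ]
pad 1161 along [0.1826 0.199  0.2158] across [-0.0228 -0.0021  0.0212] z [0.2187 0.2412 0.2578] med [0.5792 0.0341 0.2412]
```

move_arm:
  deltas:
    - [[0,0,0.05],[0.22,0.32,0],1]
    - [[0,0,0.1],[0.45,0.64,0.05],1]
    - [[0,0,0.14],[0.67,0.95,0.1],1]
  grip_force: 40

```text
time: 0.48
tool_pos: [0.2801, -0.5442, 0.2405]
tcp_rot: [-3.025, -0.841, 0.0]
wrist_force: [0.5, -0.3, -0.5]
width: 0.37
```

move_arm:
  deltas:
    - [[0,0,0.05],[0.22,0.32,0],1]
    - [[0,0,0.1],[0.45,0.64,0],1]
    - [[0,0,0.14],[0.67,0.95,0],1]

```text
time: 0.85
tool_pos: [0.3473, -0.4491, 0.2407]
tcp_rot: [-2.915, -1.169, 0.0]
wrist_force: [0.3, -0.3, -0.9]
width: -0.0
```

move_arm:
  deltas:
    - [[0,0,0.05],[0.22,0.32,0],1]
    - [[0,0,0.1],[0.45,0.64,0],1]
    - [[0,0,0.14],[0.67,0.95,0],1]

```text
time: 1.23
tool_pos: [0.4142, -0.3541, 0.2408]
tcp_rot: [-2.769, -1.482, 0.0]
wrist_force: [-0.7, -0.6, -0.8]
width: 0.001
```

move_arm:
  deltas:
    - [[0,0,0.05],[0.22,0.32,0],1]
    - [[0,0,0.1],[0.45,0.64,0],1]
    - [[0,0,0.14],[0.67,0.95,0],1]

```text
time: 1.6
tool_pos: [0.4812, -0.2592, 0.2408]
tcp_rot: [-2.59, -1.777, 0.0]
wrist_force: [0.2, 0.2, 1.1]
width: 0.001
```

move_arm:
  deltas:
    - [[0,0,0.05],[0.22,0.32,0],1]
    - [[0,0,0.1],[0.45,0.64,0],1]
    - [[0,0,0.134],[0.65,0.97,0],1]
    - [[0,0,0.134],[0.65,0.97,0],1]
    - [[0,0,0.134],[0.65,0.97,0],1]

```text
time: 2.22
tool_pos: [0.5454, -0.1637, 0.2408]
tcp_rot: [-2.391, -2.037, 0.002]
wrist_force: [0.4, -0.4, -0.3]
width: 0.002
```

move_arm:
  deltas:
    - [[0,0,0],[0,-0.01,-0.4],1]
    - [[0,0,0],[0,-0.01,-0.8],1]
    - [[0,0,0],[0,-0.01,-0.91],1]
    - [[0,0,0],[0,-0.01,-0.91],1]

```text
time: 2.72
tool_pos: [0.5451, -0.1652, 0.1499]
tcp_rot: [-2.392, -2.035, 0.001]
wrist_force: [0.2, -0.7, 0.5]
width: -0.002
```

move_arm:
  deltas:
    - [[0,0,0],[0,0,-0.05],1]
    - [[0,0,0],[0,0,-0.1],1]
    - [[0,0,0],[0,0,-0.14],1]
    - [[0,0,0],[0,0,-0.18],1]
    - [[0,0,0],[0,0,-0.18],1]

```text
time: 3.35
tool_pos: [0.5464, -0.1649, 0.1325]
tcp_rot: [2.391, 2.036, 0.001]
wrist_force: [1.2, -4.0, 2.5]
width: -0.003
```

move_arm:
  deltas:
    - [[0,0,0],[0,0,-0.02],1]
    - [[0,0,0],[0,0,-0.04],1]
    - [[0,0,0],[0,0,-0.06],1]
    - [[0,0,0],[0,0,-0.06],1]

```text
time: 3.85
tool_pos: [0.5457, -0.1643, 0.1259]
tcp_rot: [-2.391, -2.036, -0.0]
wrist_force: [1.4, -3.3, 2.4]
width: 0.002
```

move_arm:
  deltas:
    - [[0,0,0],[0,0,-0.015],1]
    - [[0,0,0],[0,0,-0.03],1]
    - [[0,0,0],[0,0,-0.03],1]

```text
time: 4.22
tool_pos: [0.5459, -0.1644, 0.1243]
tcp_rot: [-2.392, -2.037, -0.0]
wrist_force: [-1.9, -2.9, 8.5]
width: 0.0
```

Run:
```python
from h import *
grab('scene','s2');grab('side','d2')
a=cv2.imread('pics/s2.png')[130:280,130:330];b=cv2.imread('pics/d2.png')[200:400,200:400]
cv2.imwrite('pics/c2.png',np.hstack([cv2.resize(a,(533,400)),cv2.resize(b,(400,400))])[:,:])
cv2.imwrite('pics/c2.png',cv2.resize(cv2.imread('pics/c2.png'),(800,343)))
```

```text
(no output)
```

View pics/c2.png

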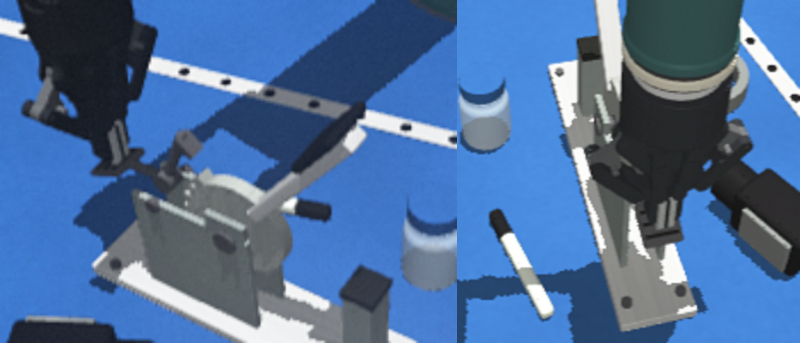

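The crop shows the tab (left, ~(120,165)) tilted down under the fingers. The hook is lifted clear of the toothed wheel, and the arm is still up. I'll press a bit more to confirm the stop, then move off.

move_arm:
  deltas:
    - [[0,0,0],[0,0,-0.02],1]
    - [[0,0,0],[0,0,-0.02],1]
    - [[0,0,0],[0,0,-0.02],1]

```text
time: 4.7
tool_pos: [0.5461, -0.1644, 0.1238]
tcp_rot: [2.391, 2.037, 0.001]
wrist_force: [-3.9, -2.5, 16.7]
width: 0.005
```

move_arm:
  deltas:
    - [[0,0,0],[0,0,0.1],1]
    - [[0,0,0],[0,0,0.5],1]
    - [[0,0,0],[0,0,1],1]

```text
time: 5.08
tool_pos: [0.5435, -0.1628, 0.2194]
tcp_rot: [-2.386, -2.033, 0.004]
wrist_force: [0.0, 0.3, -0.0]
width: -0.002
```

move_arm:
  deltas:
    - [[0,0,0],[0,0,0.4],1]
    - [[0,0,0],[0.06,0.4,0.8],1]
    - [[0,0,0],[0.13,0.8,0.8],1]
    - [[0,0,0],[0.13,0.8,0.8],1]

```text
time: 5.58
tool_pos: [0.5584, -0.0813, 0.3008]
tcp_rot: [-2.386, -2.039, -0.001]
wrist_force: [0.3, 0.1, -0.2]
width: 0.002
```

Run:
```python
from h import *
grab('scene','s3')
cv2.imwrite('pics/c3.png',cv2.resize(cv2.imread('pics/s3.png')[130:280,130:330],(800,600),interpolation=cv2.INTER_CUBIC))
w,p=cloud('s3');o=np.array([.5649,-.0441]);d=np.array([.1587,.9873]);n=np.array([.9873,-.1587])
y=(w[...,:2]-o)@d;x=(w[...,:2]-o)@n
for nm,m in(('tab',(abs(x)<.03)&(y<-.095)&(y>-.15)&(w[...,2]>.09)&(w[...,2]<.16)),('pad',(abs(x)<.03)&(y>.045)&(y<.13)&(w[...,2]>.2)&(w[...,2]<.28)&(p.max(-1)<75))):
    Y,Z=y[m],w[...,2][m];k=np.polyfit(Y,Z,1);print(nm,m.sum(),np.median(Y).round(4),np.median(Z).round(4),'slope ang',np.arctan(k[0]).round(3),Y.min().round(3),Y.max().round(3),Z.min().round(3),Z.max().round(3))
```

```text
tab 213 -0.1164 0.1232 slope ang 0.321 -0.139 -0.095 0.112 0.128
pad 275 0.0897 0.2511 slope ang 0.88 0.063 0.097 0.204 0.257
```

View pics/c3.png

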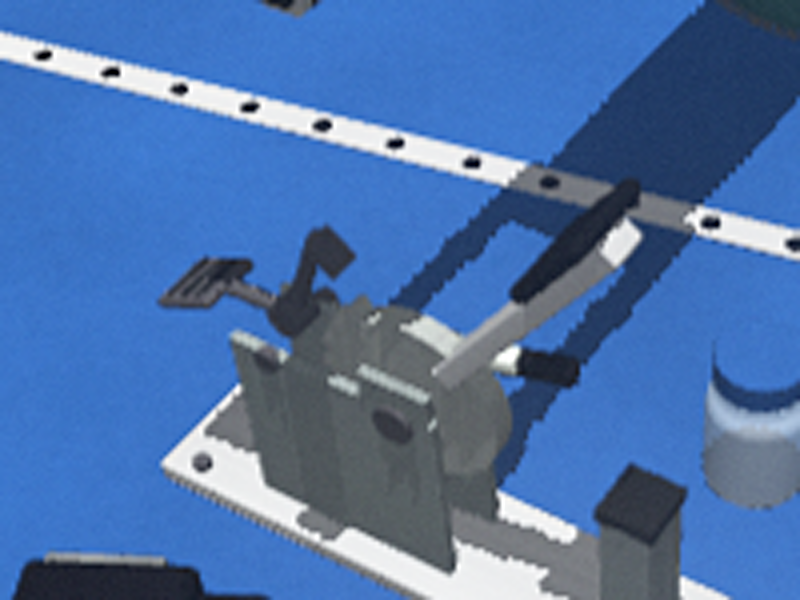

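The pawl has stayed freed: the tab tilts down at about (205,280) and its centre is at z≈0.123, which is a 20 mm drop. The arm is still raised, with the pad at about (575,240). Next I'll approach the pad.

move_arm:
  deltas:
    - [[0,0,0],[0.06,0.4,-0.1],1]
    - [[0,0,0],[0.13,0.82,-0.4],1]
    - [[0,0,0],[0.13,0.82,-0.4],1]

```text
time: 6.0
tool_pos: [0.5691, -0.0007, 0.2566]
tcp_rot: [-2.384, -2.036, 0.009]
wrist_force: [-0.5, -0.7, -0.7]
width: -0.004
```

move_arm:
  deltas:
    - [[0,0,0],[0.015,0.1,-0.1],1]
    - [[0,0,0],[0.03,0.2,-0.2],1]
    - [[0,0,0],[0.04,0.27,-0.26],1]
    - [[0,0,0],[0.055,0.35,-0.32],1]
    - [[0,0,0],[0.055,0.35,-0.32],1]

```text
time: 6.62
tool_pos: [0.5774, 0.0329, 0.2291]
tcp_rot: [-2.391, -2.037, -0.0]
wrist_force: [0.4, 0.2, -0.0]
width: -0.002
```

move_arm:
  deltas:
    - [[0,0,0],[0.012,0.08,-0.06],1]
    - [[0,0,0],[0.025,0.16,-0.12],1]
    - [[0,0,0],[0.04,0.24,-0.17],1]
    - [[0,0,0],[0.05,0.32,-0.23],1]
    - [[0,0,0],[0.065,0.4,-0.35],1]
    - [[0,0,0],[0.075,0.48,-0.48],1]
    - [[0,0,0],[0.075,0.48,-0.48],1]

```text
time: 7.5
tool_pos: [0.5847, 0.0814, 0.18]
tcp_rot: [-2.39, -2.036, -0.0]
wrist_force: [-0.7, 0.2, 0.1]
width: -0.004
```

Run:
```python
from h import *
grab('scene','s4')
cv2.imwrite('pics/c4.png',cv2.resize(cv2.imread('pics/s4.png')[130:310,130:370],(800,600),interpolation=cv2.INTER_CUBIC))
```

```text
(no output)
```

View pics/c4.png

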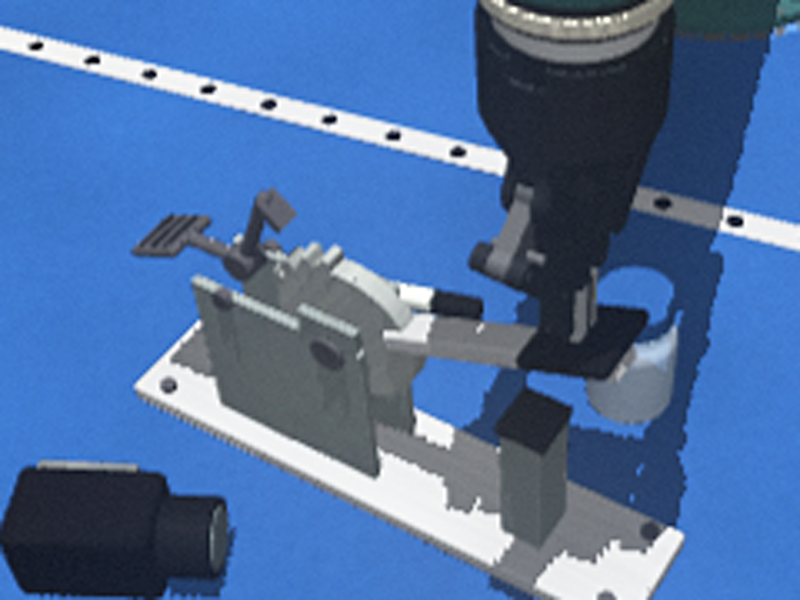

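The arm has been pushed about half-way: the fingertips are on the pad at (580,340), the tab is still down and the canister is untouched. I'll push the rest of the way.

move_arm:
  deltas:
    - [[0,0,0],[0.01,0.06,-0.13],1]
    - [[0,0,0],[0.02,0.12,-0.27],1]
    - [[0,0,0],[0.025,0.16,-0.4],1]
    - [[0,0,0],[0.03,0.18,-0.5],1]
    - [[0,0,0],[0.03,0.18,-0.54],1]
    - [[0,0,0],[0.03,0.18,-0.56],1]
    - [[0,0,0],[0.03,0.18,-0.56],1]

```text
time: 8.43
tool_pos: [0.588, 0.099, 0.1253]
tcp_rot: [-2.392, -2.036, -0.002]
wrist_force: [0.7, 0.6, 2.1]
width: 0.001
```

move_arm:
  deltas:
    - [[0,0,0],[0,0,-0.02],1]
    - [[0,0,0],[0,0,-0.03],1]
    - [[0,0,0],[0,0,-0.03],1]
    - [[0,0,0],[0,0,-0.03],1]

```text
time: 8.93
tool_pos: [0.5881, 0.0991, 0.1239]
tcp_rot: [-2.392, -2.037, -0.002]
wrist_force: [-2.3, 1.9, 10.4]
width: 0.002
```

move_arm:
  deltas:
    - [[0,0,0],[0,0,0.2],1]
    - [[0,0,0],[0,0,0.6],1]
    - [[0,0,0],[0,0,1],1]

```text
time: 9.3
tool_pos: [0.5869, 0.0982, 0.223]
tcp_rot: [-2.391, -2.036, 0.003]
wrist_force: [0.6, -0.1, 0.1]
width: 0.002
```

move_arm:
  deltas:
    - [[0,0,0],[-0.3,-0.3,0.5],1]
    - [[0,0,0],[-0.8,-0.5,1],1]
    - [[0,0,0],[-0.8,-0.5,1],1]
    - [[0,0,0],[-0.8,-0.5,1],1]

```text
time: 9.8
tool_pos: [0.5078, 0.0483, 0.3231]
tcp_rot: [2.391, 2.036, 0.003]
wrist_force: [-0.1, 0.2, -0.7]
width: -0.002
```

Run:
```python
from h import *
grab('scene','s5');grab('side','d5')
w,p=cloud('s5');o=np.array([.5649,-.0441]);d=np.array([.1587,.9873]);n=np.array([.9873,-.1587])
y=(w[...,:2]-o)@d;x=(w[...,:2]-o)@n
for nm,m in(('tab',(abs(x)<.03)&(y<-.095)&(y>-.15)&(w[...,2]>.09)&(w[...,2]<.16)),('pad',(abs(x)<.025)&(y>.12)&(y<.18)&(w[...,2]>.1)&(w[...,2]<.2)&(p.max(-1)<90))):
    Y,Z=y[m],w[...,2][m];k=np.polyfit(Y,Z,1);print(nm,m.sum(),np.median(Y).round(4),np.median(Z).round(4),'slope',k[0].round(3))
for a,b in(('s1','s5'),('d1','d5')):
    A,_=cloud(a);B,_=cloud(b)
    for k,c,r,z in(('tape',(.71,.06),.08,(.015,.035)),('can',(.472,.077),.04,(.07,.1)),('cam',(.68,-.145),.08,(.045,.07)),('marker',(.4475,-.0966),.08,(.006,.02))):
        f=lambda W:np.nanmean(W[(np.hypot(W[...,0]-c[0],W[...,1]-c[1])<r)&(W[...,2]>z[0])&(W[...,2]<z[1])],0).round(4)
        print(b,k,f(A),f(B))
print(status.read_state()['wrist_force'],status.read_state()['tool_pos'])
```

```text
tab 209 -0.1167 0.1229 slope 0.349
pad 704 0.1491 0.1228 slope 0.002
s5 tape [0.7179 0.0548 0.0231] [0.7179 0.0546 0.0231]
s5 can [0.4719 0.0802 0.0822] [0.4719 0.0802 0.0822]
s5 cam [ 0.6825 -0.1412  0.0523] [ 0.6824 -0.1414  0.0524]
s5 marker [ 0.4462 -0.0468  0.0111] [ 0.4461 -0.0513  0.011 ]
d5 tape [0.7132 0.0493 0.0235] [0.7133 0.0496 0.0234]
d5 can [0.4667 0.0742 0.0833] [0.4666 0.0742 0.0832]
d5 cam [ 0.6773 -0.1483  0.0533] [ 0.6771 -0.1481  0.0532]
d5 marker [ 0.4604 -0.094   0.0122] [ 0.4603 -0.0938  0.0121]
[ 0.4707431  -0.5520194  -0.46721688] [0.5076111  0.04866959 0.32058385]
```

View pics/s5.png

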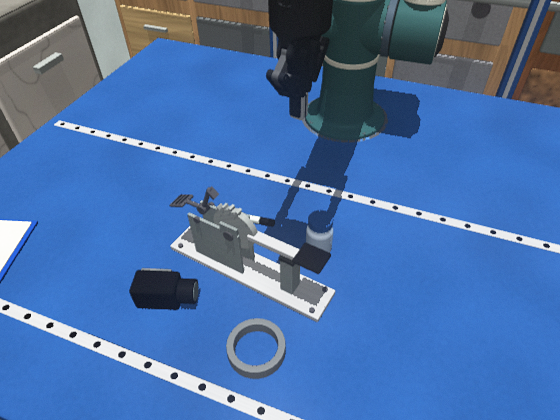

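The arm is level, with the pad at (312,258) on the post. The tab is down at (182,200), the bystanders haven't moved and the gripper is clear.

```bash
python3 -c "
from workcell import order;print(order.finish_job())"
```

```text
the job is handed in; nothing more can be done
None
```

The support arm is folded down level on its rest, the pawl is still free, and I've handed the job in at about 10 s of the 45 s allowed. No verdict is reported.

I pressed the thumb tab down to its stop, where the force rose to about 17 N. I checked in a picture that the hook was clear of the teeth. Then I pushed the pad along its arc until it stopped at 0.124 m with about 10 N, and moved the gripper up and away.

**Last checks:**
- **Arm:** the pad measures level (slope 0.002), with its upper face at z ≈ 0.123 m against the 0.124 m given.
- **Pawl:** the tab is about 20 mm down. Its fitted slope gives only about 0.34 rad, less than the 0.42 rad the stop implies. That fit is rough and includes edge pixels, and 0.34 is still above the 0.30 limit.
- **Loose items:** tape, canister and camera moved less than 1 mm in both views. The marker is also unchanged in the side view. Its average in the scene view shifted by about 4 mm, which I put down to the bracket hiding part of it.
- **Robot:** the gripper is clear and the wrist force is near zero.

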